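# Set out the bottles for painting a shoe

### The job

Set out the bottles for the next shoe: the fuchsia paint, now standing in the blue tape roll, goes on the middle of the wooden disc, and the copper paint takes its place inside the blue roll. Stand the tall cream thinner bottle inside the beige masking-tape roll, and the teal paint on the table midway between the two rolls, in line with them. All four end upright and let go; leave the rinse glass and the white paint where they stand.

Things in the scene. Friction and masses are not known exactly. Their poses are not given: they have to be found in the camera images.
- blue_roll: roll of blue tape lying flat, fixed to the table: outer diameter 92 mm, 24 mm high, round hole right through, about 71 mm wide. Origin: centre of its underside; z up. Its y axis lies along the line through the centres of the two rolls (the sign differs from start to start); the rolls are always 210 mm apart, centre to centre. At the start the fuchsia bottle stands in its hole, on the table, within 5 mm of its centre
- beige_roll: roll of beige masking tape lying flat, fixed to the table: outer diameter 98 mm, 48 mm high, round hole right through, about 75 mm wide, empty at the start. Origin: centre of its underside; z up
- mixing_disc: flat round disc of pale wood, 86 mm across, 9 mm thick, fixed to the table. Origin: centre of its underside; z up
- fuchsia_mid (a point): loose round paint bottle, fuchsia (strong pink) with a black cap: 74 mm high, body 39 mm across up to 55 mm, cap 32 mm across above, about 45 g. The point is its centre, 37 mm above its underside; z up along the bottle
- copper_mid (a point): loose round paint bottle, copper (orange-brown) with a black cap: 78 mm high, body 41 mm across up to 58 mm, cap 35 mm across above, about 45 g. The point is its centre, 39 mm above its underside; z up along the bottle
- teal_mid (a point): loose round paint bottle, teal (dark blue-green) with a black cap: 74 mm high, body 39 mm across up to 55 mm, cap 32 mm across above, about 45 g. The point is its centre, 37 mm above its underside; z up along the bottle
- thinner_mid (a point): loose round bottle of thinner, cream with a black cap, the tallest: 110 mm high, body 49 mm across up to about 80 mm (rounded shoulder to 90 mm), cap 30 mm across above, about 120 g. The point is its centre, 55 mm above its underside; z up along the bottle
- glass_mid (a point): bystander: loose clear rinse glass with pale green water, 87 mm across, 100 mm high. The point is its centre, 50 mm above its underside
- white_mid (a point): bystander: loose round bottle of white paint with a black cap, 39 mm across, 74 mm high. The point is its centre, 37 mm above its underside
Not all that is in view belongs to the job. What is shaped like the part that bears teal_mid but purple, red or yellow is not meant.

How it is judged:
At the end, for the whole second after the job is handed in: Fuchsia on the disc within 15 mm of its centre; copper on the table in the blue roll's hole, thinner in the beige one's; teal on the table within 15 mm of the rolls' line and under 120 mm from either roll's centre (midway: 105). All upright within 0.1 rad, at rest, released (horizontal distance between fuchsia_mid and mixing_disc below 0.015 m and height (world z) of fuchsia_mid between 0.04 and 0.052 m and horizontal distance between copper_mid and blue_roll below 0.02 m and height (world z) of copper_mid below 0.044 m and horizontal distance between thinner_mid and beige_roll below 0.02 m and height (world z) of thinner_mid below 0.06 m and horizontal distance between teal_mid and blue_roll below 0.12 m and horizontal distance between teal_mid and beige_roll below 0.12 m and x of teal_mid in the frame of blue_roll between -0.015 and 0.015 m and height (world z) of teal_mid below 0.042 m and angle between each of fuchsia_mid, copper_mid, thinner_mid, teal_mid's own z axis and vertical below 0.1 rad and linear speed of each of fuchsia, copper, thinner, teal below 0.02 m/s and contact force between each of fuchsia, copper, thinner, teal and the fingers below 0.05 N); the robot touches nothing.
It fails at once if the rinse glass is pushed more than 30 mm or tipped (distance of glass_mid from where it was at the start of the episode above 0.03 m or angle between glass_mid's own z axis and vertical above 0.4 rad).
It fails at once if the white paint bottle is pushed more than 30 mm or tipped (distance of white_mid from where it was at the start of the episode above 0.03 m or angle between white_mid's own z axis and vertical above 0.4 rad).
It also fails if it takes over 96 s, if anything falls off the work surface, if the arm or the gripper's body presses on something with over 40 N, if the wrist force passes 120 N, or if a joint passes its speed limit or range.

### The arm

A 6-joint arm with a two-finger parallel gripper is mounted at the origin on a cart in front of the work surface, level with it; the furniture and walls round the work are solid. World frame = base frame: x ahead of the robot, y to its left, z up, the work surface at z = 0. Lengths are in m, angles in rad, forces in N, time in s.
With the tool pointing down it reaches from about 0.3 to 0.775 m from the base axis. Payload 14.6 kg.
Tool frame: the origin (TCP) lies midway between the tips of the shut fingers; the grasp point (between the pads) lies 19 mm behind it; z points along the fingers, y is the line along which they close (so a half turn about z gives the same grasp; the last joint's range is limited). The gripper opens to 94 mm and grips with 3 to 60 N. Pads are 16 mm wide; open, the fingers measure 119 mm over their backs; the gripper's body (75 mm by 177 mm) begins 78 mm behind the grasp point.
Start: joints at [-1.269, 0.3, 1.521, -0, 1.321, -0.067], TCP at [0.198, -0.513, 0.205] pointing down, gripper open.
Joint ranges: [-3.03, 3.03], [-0.79, 2.21], [0.23, 2.52], [-1.04, 4.18], [0, 3.07], [-2.55, 2.55]. Speed limits (rad/s): [2.22, 2.22, 2.57, 3.14, 3.14, 3.14].

### API

Orientations are given as a rotation vector (axis times angle).
In Python, from plant import env gives the robot as it stands. The module is installed in compiled form; this text tells all that it offers.
- The arm moves only by the shell command python3 -m pendant 'ROWS' [FORCE]. ROWS is JSON, a list of rows, each an object of numbers: "wx", "wy", "wz": the turn, a rotation vector about the tool's x, y, z in rad; "tx", "ty", "tz": the shift along the tool's x, y, z in m; "grip": the gripper command: -1 is shut, 1 is fully open, values between are in proportion. In form: [{"wx": .., "wy": .., "wz": .., "tx": .., "ty": .., "tz": .., "grip": ..}, ...]. A call has 1 to 10 rows; each row is the pose to reach, as a shift and turn from the pose commanded when the call began, along the tool's axes at that moment; what a row does not reach only later rows make up. A row lasts 1/12 s, in which the tool goes at most 41.7 mm and 7.16 degrees, less where a joint would pass 70% of its speed; a pose out of reach is approached as far as the arm can. A call with a gripper value outside its range is refused whole. The fingers move at their own pace and stop on an object; FORCE is the grip in N (left out, the last holds). Time passes only in rows, so rows that repeat a pose let the fingers close. It gives the time, the measured TCP pose, the force, the opening and the grip force at its end, in the units of the state.
- env.get_obs(): the state, without advancing time (a new reading comes with each control period).
- env.get_image(name): name is "side" or "top" or "wrist"; returns a dict with "image" (480x640x3 uint8, red, green, blue), "z_map" (480x640 float32, m along the optical axis (not along the pixel's ray), 0 where there is no reading), "K" (3x3 intrinsics, pixels), "rvec" (rotation vector, rad) and "tvec" (3), from world to camera coordinates, as OpenCV has them; the wrist camera has in their place "T_tool_cam" (4x4, takes a point from camera to tool coordinates, whose origin is the TCP and whose axes are the flange's). Camera axes: x right, y down, z forward; pixel columns grow to the right and rows downward; lengths in m; the calibration is good to about 2 mm. A picture is of the moment at which its call begins: read the wrist's pose just before it.
- env.finish_job(): hands the job in; it is judged then, once.
The state is a dict: "clock": time; "joints": joint angles; "qvel": joint speeds; "effort": joint torques, N m; "eef_pos": TCP position; "eef_rot": TCP orientation; "wrist_force": force on the tool from outside, world axes, zero at the start; "torque": the same for the moment, N m; "gripper_width": finger opening in m; "finger_force": force on a finger pad.
Only numpy, scipy, OpenCV 4.12 (cv2) and the standard library are available. Lean on these libraries where they do the work, as an engineer would, in place of code of your own. Each camera call takes 0.05 s, during which the arm holds its last target. There are 200 camera calls.

## Working session

There is one attempt and no reset: what is moved stays moved. The work goes in short steps, Python scripts to look and compute and a shell command to move; the robot and the scene stay as the last step left them, time stands still between calls to the robot, and variables do not carry over. Pictures are saved under pics/ and viewed, at most 14 in all, crops included, and the job is handed in when it is done.

```bash
mkdir -p pics; python3 - <<'E'
from plant import env
import cv2,numpy as np
for n in ["top","side"]:
    d=env.get_image(n); cv2.imwrite(f"pics/{n}0.png",d["image"][:,:,::-1]); np.savez(f"{n}0.npz",**d)
    print(n,d["K"],d["rvec"],d["tvec"])
o=env.get_obs(); print(o["clock"],o["eef_pos"],o["eef_rot"],o["gripper_width"])
E
```

```text
top [[535.60039869   0.         318.25474973]
 [  0.         535.60039869 233.45123247]
 [  0.           0.           1.        ]] [ 2.20793976 -2.14909922  0.06447835] [-0.08863711  0.51055913  1.18388948]
side [[493.04363089   0.         321.43776301]
 [  0.         493.04363089 243.34289941]
 [  0.           0.           1.        ]] [ 0.55739023 -2.55522572  1.3314246 ] [0.4194062  0.24200741 0.79936794]
0.1 [ 0.19819561 -0.51279819  0.20494209] [-3.08731468e+00 -5.75779207e-01  1.60895349e-04] 0.09398759427841358
```

View pics/top0.png

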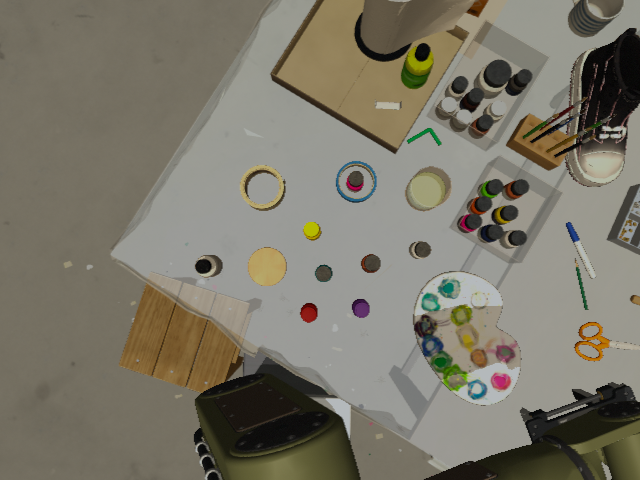

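View pics/side0.png

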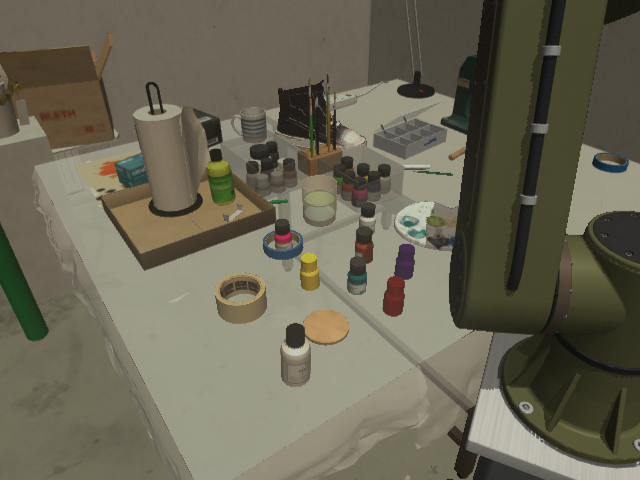

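The top view shows the beige roll at (262,187), the blue roll with fuchsia at (356,182), the disc at (267,266), the thinner at (206,265), teal at (323,273), copper at (371,263), white at (420,250) and the glass at (428,188). Yellow is at (312,231), red at (309,312) and purple at (361,308). I'll enlarge this area to read it more closely.

```bash
python3 - <<'E'
import cv2
i=cv2.imread("pics/top0.png")[150:330,180:460]
i=cv2.resize(i,(800,514),interpolation=cv2.INTER_CUBIC)
i=cv2.convertScaleAbs(i,alpha=1.2,beta=15)
cv2.imwrite("pics/crop0.png",i)
E
```

```text
(no output)
```

View pics/crop0.png

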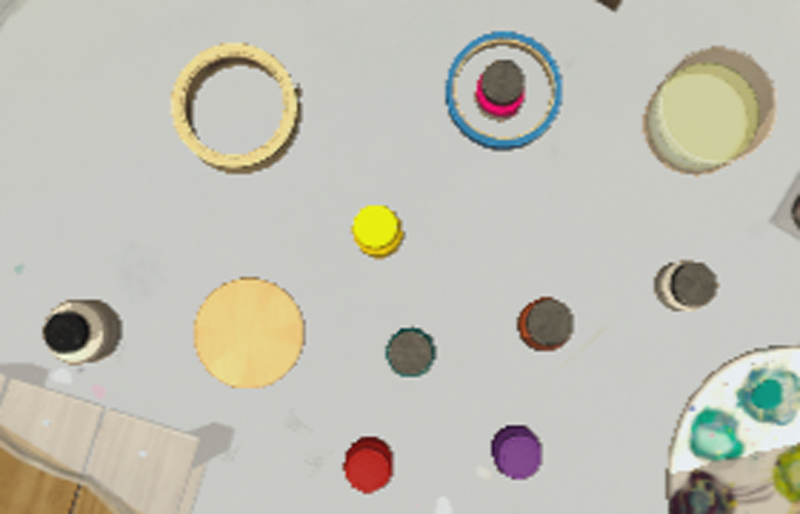

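The crop (2.857x, offset 180,150) gives these centres: beige roll top (235.5,105), blue roll top (504,90), disc (249.5,332.5), fuchsia cap (503,82), copper cap (549.5,322) and teal cap (411,352). The thinner cap is at (67,333), the white cap at (693,285) and the yellow cap at (376,227).

```bash
cat > h.py <<'E'
import numpy as np,cv2
def ray(d,u,v,z):
    R=cv2.Rodrigues(d["rvec"])[0]; t=np.asarray(d["tvec"]).ravel()
    c=-R.T@t; r=R.T@np.linalg.inv(d["K"])@np.array([u,v,1.]); return (c+r*(z-c[2])/r[2])[:2]
P=dict(beige=(235.5,105,.048),blue=(504,90,.024),disc=(249.5,332.5,.009),fuchsia=(503,82,.074),copper=(549.5,322,.078),teal=(411,352,.074),thinner=(67,333,.11),white=(693,285,.074),yellow=(376,227,.074),red=(368,466,.074),purple=(518,452,.074),glass=(720,98,.1))
E
python3 - <<'E'
from h import *
d=dict(np.load("top0.npz")); W={k:ray(d,180+u/2.857,150+v/2.857,z) for k,(u,v,z) in P.items()}
for k,v in W.items(): print(k,v.round(4),"r",np.hypot(*v).round(3))
print(np.linalg.norm(W["blue"]-W["beige"]),(W["blue"]+W["beige"])/2)
s=dict(np.load("side0.npz")); 
R=cv2.Rodrigues(s["rvec"])[0]
for k,v in W.items():
    p=s["K"]@(R@np.r_[v,P[k][2]]+s["tvec"].ravel()); print(k,(p[:2]/p[2]).round())
from scipy.spatial.transform import Rotation as Ro
from plant import env
print(Ro.from_rotvec(env.get_obs()["eef_rot"]).as_matrix().round(4))
E
```

```text
beige [0.6105 0.0506] r 0.613
blue [ 0.6315 -0.1574] r 0.651
disc [0.436 0.038] r 0.438
fuchsia [ 0.629  -0.1537] r 0.648
copper [ 0.4493 -0.192 ] r 0.489
teal [ 0.4243 -0.0898] r 0.434
thinner [0.4313 0.1593] r 0.46
white [ 0.4799 -0.2986] r 0.565
yellow [ 0.5169 -0.0611] r 0.521
red [ 0.3392 -0.0602] r 0.345
purple [ 0.3527 -0.171 ] r 0.392
glass [ 0.6166 -0.3118] r 0.691
0.20903126122159554 [ 0.62101555 -0.05338337]
beige [240. 288.]
blue [283. 240.]
disc [326. 325.]
fuchsia [282. 223.]
copper [364. 231.]
teal [358. 261.]
thinner [296. 329.]
white [368. 206.]
yellow [309. 258.]
red [394. 281.]
purple [405. 248.]
glass [317. 182.]
[[ 9.328e-01  3.605e-01 -3.000e-04]
 [ 3.605e-01 -9.328e-01  1.000e-03]
 [ 1.000e-04 -1.000e-03 -1.000e+00]]
```

```bash
cat > go.py <<'E'
import sys,numpy as np
from plant import env
from scipy.spatial.transform import Rotation as Ro
o=env.get_obs(); R=Ro.from_rotvec(o["eef_rot"]).as_matrix(); p=np.array(o["eef_pos"])
for a in sys.argv[1:]:
    print(a,"shift mm",(1000*R.T@(np.array(eval(a))-p)).round(1))
print("t",o["clock"],"p",p.round(4),"w",o["gripper_width"],"F",o["finger_force"])
E
python3 go.py ".629,-.1537,.14" ".629,-.1537,.032"
```

```text
.629,-.1537,.14 shift mm [ 531.3 -179.6   65.2]
.629,-.1537,.032 shift mm [ 531.3 -179.5  173.2]
t 0.1 p [ 0.1982 -0.5128  0.2049] w 0.09398759427841358 F 0.0
```

```bash
python3 -m pendant '[{"tx":0.531,"ty":-0.180,"tz":0.0,"grip":0.4},{"tx":0.531,"ty":-0.180,"tz":0.0,"grip":0.4},{"tx":0.531,"ty":-0.180,"tz":0.0,"grip":0.4},{"tx":0.531,"ty":-0.180,"tz":0.0,"grip":0.4},{"tx":0.531,"ty":-0.180,"tz":0.0,"grip":0.4},{"tx":0.531,"ty":-0.180,"tz":0.0,"grip":0.4},{"tx":0.531,"ty":-0.180,"tz":0.0,"grip":0.4},{"tx":0.531,"ty":-0.180,"tz":0.0,"grip":0.4},{"tx":0.531,"ty":-0.180,"tz":0.0,"grip":0.4},{"tx":0.531,"ty":-0.180,"tz":0.0,"grip":0.4}]' 15; python3 go.py ".629,-.1537,.14"
```

```text
.629,-.1537,.14 shift mm [ 531.3 -179.6   65.2]
t 0.1 p [ 0.1982 -0.5128  0.2049] w 0.09398759427841358 F 0.0$[0]: bad value
```

```bash
python3 -m pendant '[{"wx":0,"wy":0,"wz":0,"tx":0.531,"ty":-0.180,"tz":0,"grip":0.4},{"wx":0,"wy":0,"wz":0,"tx":0.531,"ty":-0.180,"tz":0,"grip":0.4},{"wx":0,"wy":0,"wz":0,"tx":0.531,"ty":-0.180,"tz":0,"grip":0.4},{"wx":0,"wy":0,"wz":0,"tx":0.531,"ty":-0.180,"tz":0,"grip":0.4},{"wx":0,"wy":0,"wz":0,"tx":0.531,"ty":-0.180,"tz":0,"grip":0.4},{"wx":0,"wy":0,"wz":0,"tx":0.531,"ty":-0.180,"tz":0,"grip":0.4},{"wx":0,"wy":0,"wz":0,"tx":0.531,"ty":-0.180,"tz":0,"grip":0.4},{"wx":0,"wy":0,"wz":0,"tx":0.531,"ty":-0.180,"tz":0,"grip":0.4},{"wx":0,"wy":0,"wz":0,"tx":0.531,"ty":-0.180,"tz":0,"grip":0.4},{"wx":0,"wy":0,"wz":0,"tx":0.531,"ty":-0.180,"tz":0,"grip":0.4}]' 15; python3 go.py ".629,-.1537,.14"
```

```text
clock: 0.93
eef_pos: [0.5194, -0.2442, 0.2053]
eef_rot: [-3.088, -0.576, 0.0]
wrist_force: [0.4, -1.8, 0.8]
gripper_width: 0.0659
finger_force: 0.0
.629,-.1537,.14 shift mm [134.9 -44.9  65.3]
t 0.9333 p [ 0.5194 -0.2442  0.2053] w 0.06593068815376661 F 0.0
```

```bash
python3 -m pendant '[{"wx":0,"wy":0,"wz":0,"tx":0.135,"ty":-0.045,"tz":0.045,"grip":0.4},{"wx":0,"wy":0,"wz":0,"tx":0.135,"ty":-0.045,"tz":0.045,"grip":0.4},{"wx":0,"wy":0,"wz":0,"tx":0.135,"ty":-0.045,"tz":0.045,"grip":0.4},{"wx":0,"wy":0,"wz":0,"tx":0.135,"ty":-0.045,"tz":0.045,"grip":0.4},{"wx":0,"wy":0,"wz":0,"tx":0.135,"ty":-0.045,"tz":0.045,"grip":0.4},{"wx":0,"wy":0,"wz":0,"tx":0.135,"ty":-0.045,"tz":0.045,"grip":0.4}]'; python3 go.py ".629,-.1537,.032"; python3 - <<'E'
from plant import env
import cv2,numpy as np
d=env.get_image("wrist"); cv2.imwrite("pics/w1.png",d["image"][:,:,::-1]); np.savez("w1.npz",**d,o=np.r_[env.get_obs()["eef_pos"],env.get_obs()["eef_rot"]])
E
```

```text
clock: 1.43
eef_pos: [0.6279, -0.1544, 0.1591]
eef_rot: [-3.087, -0.579, 0.003]
wrist_force: [0.2, -0.1, -0.1]
gripper_width: 0.0659
finger_force: 0.0
.629,-.1537,.032 shift mm [ 1.500e+00 -1.000e-01  1.271e+02]
t 1.4333 p [ 0.6279 -0.1544  0.1591] w 0.06593430515784818 F 0.0
```

View pics/w1.png

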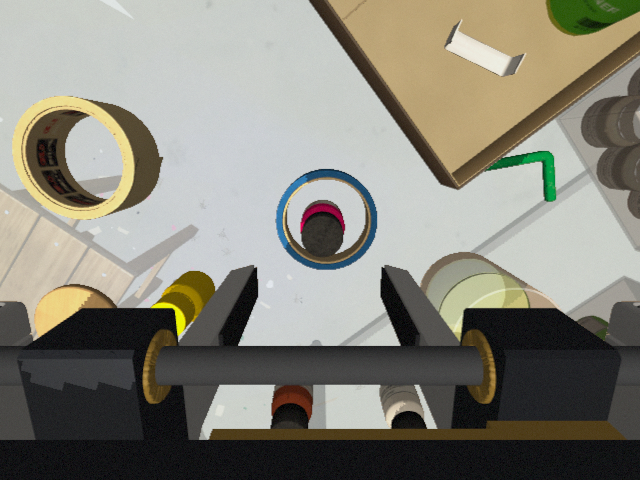

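The wrist view shows the fuchsia cap at (322,235), centred between the finger tips at (257,265) and (383,265). I'll go down and grip.

```bash
python3 -m pendant '[{"wx":0,"wy":0,"wz":0,"tx":0.001,"ty":0,"tz":0.035,"grip":0.4},{"wx":0,"wy":0,"wz":0,"tx":0.001,"ty":0,"tz":0.07,"grip":0.4},{"wx":0,"wy":0,"wz":0,"tx":0.001,"ty":0,"tz":0.1,"grip":0.4},{"wx":0,"wy":0,"wz":0,"tx":0.001,"ty":0,"tz":0.12,"grip":0.4},{"wx":0,"wy":0,"wz":0,"tx":0.001,"ty":0,"tz":0.127,"grip":0.4},{"wx":0,"wy":0,"wz":0,"tx":0.001,"ty":0,"tz":0.127,"grip":-0.3},{"wx":0,"wy":0,"wz":0,"tx":0.001,"ty":0,"tz":0.127,"grip":-0.4},{"wx":0,"wy":0,"wz":0,"tx":0.001,"ty":0,"tz":0.127,"grip":-0.4},{"wx":0,"wy":0,"wz":0,"tx":0.001,"ty":0,"tz":0.127,"grip":-0.4},{"wx":0,"wy":0,"wz":0,"tx":0.001,"ty":0,"tz":0.127,"grip":-0.4}]' 12; python3 go.py ".629,-.1537,.13"  ".436,.038,.13"
```

```text
clock: 2.32
eef_pos: [0.6294, -0.1553, 0.0349]
eef_rot: [3.087, 0.576, 0.003]
wrist_force: [0.3, -2.1, 4.9]
gripper_width: 0.0371
finger_force: 12.1
.629,-.1537,.13 shift mm [  0.4  -1.5 -95.1]
.436,.038,.13 shift mm [-110.5 -249.9  -95.7]
t 2.3167 p [ 0.6294 -0.1553  0.0349] w 0.0371293468892541 F 12.073591245571151
```

```bash
python3 -m pendant '[{"wx":0,"wy":0,"wz":0,"tx":0,"ty":0,"tz":-0.02,"grip":-0.4},{"wx":0,"wy":0,"wz":0,"tx":0,"ty":0,"tz":-0.05,"grip":-0.4},{"wx":0,"wy":0,"wz":0,"tx":0,"ty":0,"tz":-0.09,"grip":-0.4},{"wx":0,"wy":0,"wz":0,"tx":-0.01,"ty":-0.023,"tz":-0.1,"grip":-0.4},{"wx":0,"wy":0,"wz":0,"tx":-0.024,"ty":-0.055,"tz":-0.1,"grip":-0.4},{"wx":0,"wy":0,"wz":0,"tx":-0.04,"ty":-0.09,"tz":-0.1,"grip":-0.4},{"wx":0,"wy":0,"wz":0,"tx":-0.056,"ty":-0.126,"tz":-0.1,"grip":-0.4},{"wx":0,"wy":0,"wz":0,"tx":-0.072,"ty":-0.162,"tz":-0.1,"grip":-0.4},{"wx":0,"wy":0,"wz":0,"tx":-0.088,"ty":-0.198,"tz":-0.1,"grip":-0.4},{"wx":0,"wy":0,"wz":0,"tx":-0.1,"ty":-0.225,"tz":-0.1,"grip":-0.4}]'; python3 go.py ".436,.038,.13"  ".436,.038,.042"
```

```text
clock: 3.15
eef_pos: [0.4523, 0.0204, 0.1339]
eef_rot: [-3.088, -0.577, -0.001]
wrist_force: [-0.0, 0.4, 0.2]
gripper_width: 0.0372
finger_force: 12.0
.436,.038,.13 shift mm [ -8.9 -22.4   3.9]
.436,.038,.042 shift mm [ -8.9 -22.4  91.9]
t 3.15 p [0.4523 0.0204 0.1339] w 0.03720536101531244 F 11.978442955878563
```

```bash
python3 -m pendant '[{"wx":0,"wy":0,"wz":0,"tx":-0.009,"ty":-0.022,"tz":0.02,"grip":-0.4},{"wx":0,"wy":0,"wz":0,"tx":-0.009,"ty":-0.022,"tz":0.05,"grip":-0.4},{"wx":0,"wy":0,"wz":0,"tx":-0.009,"ty":-0.022,"tz":0.07,"grip":-0.4},{"wx":0,"wy":0,"wz":0,"tx":-0.009,"ty":-0.022,"tz":0.075,"grip":-0.4}]'; python3 go.py ".436,.038,.044"; python3 - <<'E'
from plant import env
import cv2,numpy as np
d=env.get_image("side")
i=cv2.resize(d["image"][180:400,200:480,::-1],(764,600),interpolation=cv2.INTER_CUBIC); cv2.imwrite("pics/s2.png",i)
E
```

```text
clock: 3.48
eef_pos: [0.4367, 0.0364, 0.0566]
eef_rot: [-3.088, -0.577, 0.004]
wrist_force: [0.1, 0.3, -1.6]
gripper_width: 0.0373
finger_force: 12.0
.436,.038,.044 shift mm [-0.  -1.7 12.6]
t 3.4833 p [0.4367 0.0364 0.0566] w 0.03732043617376289 F 11.978408404975198
```

View pics/s2.png

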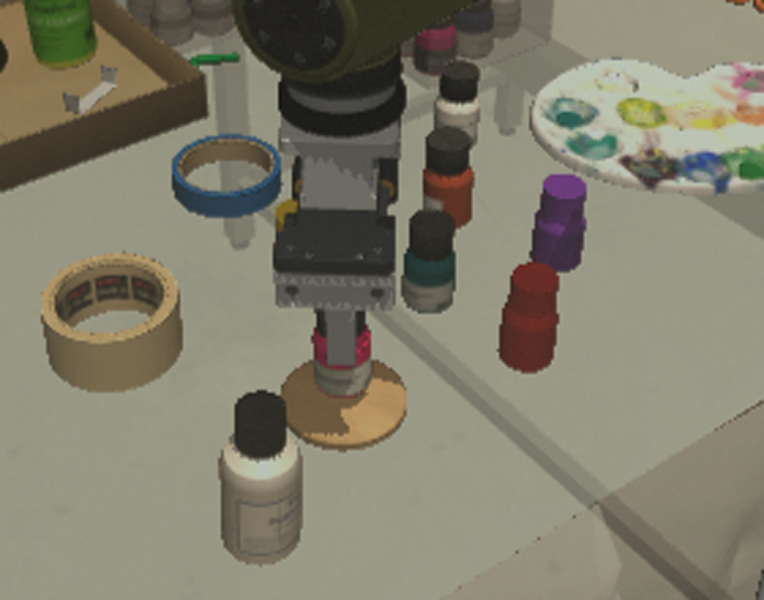

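The bottle is held upright over the disc: its base is at (344,388) and the disc centre at (344,402). I'll lower it, release and retreat.

```bash
python3 -m pendant '[{"wx":0,"wy":0,"wz":0,"tx":0,"ty":-0.001,"tz":0.006,"grip":-0.4},{"wx":0,"wy":0,"wz":0,"tx":0,"ty":-0.001,"tz":0.010,"grip":-0.4},{"wx":0,"wy":0,"wz":0,"tx":0,"ty":-0.001,"tz":0.012,"grip":-0.4},{"wx":0,"wy":0,"wz":0,"tx":0,"ty":-0.001,"tz":0.012,"grip":-0.4}]'; python3 go.py ".436,.038,.044"
```

```text
clock: 3.87
eef_pos: [0.4379, 0.0369, 0.0467]
eef_rot: [3.088, 0.576, 0.001]
wrist_force: [-0.2, 0.3, -0.3]
gripper_width: 0.0373
finger_force: 12.0
.436,.038,.044 shift mm [-1.4 -1.7  2.7]
t 3.8667 p [0.4379 0.0369 0.0467] w 0.037266298188477195 F 11.978700976178516
```

```bash
python3 -m pendant '[{"wx":0,"wy":0,"wz":0,"tx":-0.001,"ty":-0.001,"tz":0.001,"grip":-0.4},{"wx":0,"wy":0,"wz":0,"tx":-0.001,"ty":-0.001,"tz":0.002,"grip":-0.4},{"wx":0,"wy":0,"wz":0,"tx":-0.001,"ty":-0.001,"tz":0.002,"grip":-0.4}]'; python3 go.py ".436,.038,.044"
```

```text
clock: 4.12
eef_pos: [0.4364, 0.0376, 0.0445]
eef_rot: [3.088, 0.576, 0.0]
wrist_force: [0.7, 0.3, -0.1]
gripper_width: 0.0372
finger_force: 12.0
.436,.038,.044 shift mm [-0.2 -0.5  0.5]
t 4.1167 p [0.4364 0.0376 0.0445] w 0.03722166221124845 F 11.978633163525956
```

```bash
python3 -m pendant '[{"wx":0,"wy":0,"wz":0,"tx":0,"ty":0,"tz":0.001,"grip":-0.4},{"wx":0,"wy":0,"wz":0,"tx":0,"ty":0,"tz":0.002,"grip":-0.4},{"wx":0,"wy":0,"wz":0,"tx":0,"ty":0,"tz":0.002,"grip":-0.4}]'; python3 go.py ".436,.038,.044"
```

```text
clock: 4.37
eef_pos: [0.4373, 0.0374, 0.0434]
eef_rot: [3.087, 0.576, 0.003]
wrist_force: [-2.5, -2.0, 11.5]
gripper_width: 0.0374
finger_force: 12.1
.436,.038,.044 shift mm [-1.  -1.  -0.6]
t 4.3667 p [0.4373 0.0374 0.0434] w 0.0373842557225277 F 12.134794772282476
```

```bash
python3 -m pendant '[{"wx":0,"wy":0,"wz":0,"tx":0,"ty":0,"tz":-0.001,"grip":-0.4},{"wx":0,"wy":0,"wz":0,"tx":0,"ty":0,"tz":-0.001,"grip":0.0},{"wx":0,"wy":0,"wz":0,"tx":0,"ty":0,"tz":-0.001,"grip":0.3},{"wx":0,"wy":0,"wz":0,"tx":0,"ty":0,"tz":-0.001,"grip":0.3},{"wx":0,"wy":0,"wz":0,"tx":0,"ty":0,"tz":-0.001,"grip":0.3},{"wx":0,"wy":0,"wz":0,"tx":0,"ty":0,"tz":-0.02,"grip":0.3},{"wx":0,"wy":0,"wz":0,"tx":0,"ty":0,"tz":-0.055,"grip":0.3},{"wx":0,"wy":0,"wz":0,"tx":0,"ty":0,"tz":-0.09,"grip":0.3},{"wx":0,"wy":0,"wz":0,"tx":0,"ty":0,"tz":-0.1,"grip":0.3}]'; python3 go.py ".4493,-.192,.14" ".4493,-.192,.034"
```

```text
clock: 5.12
eef_pos: [0.4379, 0.0377, 0.1468]
eef_rot: [3.087, 0.576, 0.009]
wrist_force: [0.1, -0.1, 1.0]
gripper_width: 0.0614
finger_force: 0.0
.4493,-.192,.14 shift mm [-72.3 218.3   6.9]
.4493,-.192,.034 shift mm [-72.8 218.1 112.9]
t 5.1167 p [0.4379 0.0377 0.1468] w 0.061426612904458375 F 0.0
```

```bash
python3 -m pendant '[{"wx":0,"wy":0,"wz":0,"tx":-0.072,"ty":0.218,"tz":0,"grip":0.4},{"wx":0,"wy":0,"wz":0,"tx":-0.072,"ty":0.218,"tz":0,"grip":0.4},{"wx":0,"wy":0,"wz":0,"tx":-0.072,"ty":0.218,"tz":0,"grip":0.4},{"wx":0,"wy":0,"wz":0,"tx":-0.072,"ty":0.218,"tz":0,"grip":0.4},{"wx":0,"wy":0,"wz":0,"tx":-0.072,"ty":0.218,"tz":0,"grip":0.4},{"wx":0,"wy":0,"wz":0,"tx":-0.072,"ty":0.218,"tz":0,"grip":0.4},{"wx":0,"wy":0,"wz":0,"tx":-0.072,"ty":0.218,"tz":0,"grip":0.4},{"wx":0,"wy":0,"wz":0,"tx":-0.072,"ty":0.218,"tz":0,"grip":0.4}]'; python3 go.py ".4493,-.192,.034"; python3 - <<'E'
from plant import env
import cv2
d=env.get_image("wrist"); cv2.imwrite("pics/w3.png",d["image"][:,:,::-1])
E
```

```text
clock: 5.78
eef_pos: [0.4475, -0.1923, 0.1418]
eef_rot: [-3.088, -0.573, 0.001]
wrist_force: [-0.2, -0.9, -0.1]
gripper_width: 0.0656
finger_force: 0.0
.4493,-.192,.034 shift mm [  1.9   0.5 107.8]
t 5.7833 p [ 0.4475 -0.1923  0.1418] w 0.0656224401927433 F 0.0
```

View pics/w3.png

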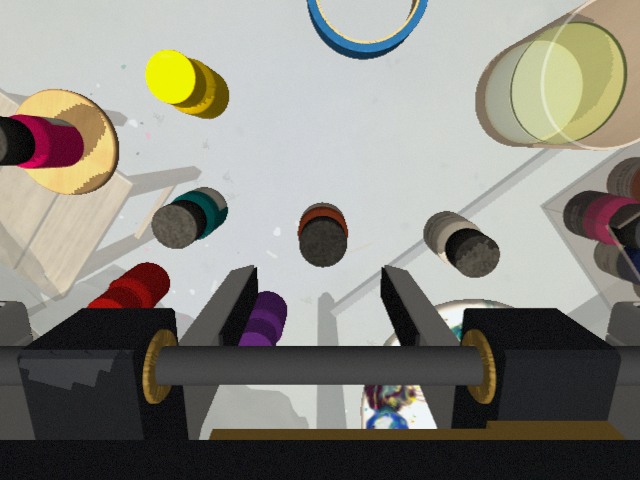

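Fuchsia stands on the disc. The copper cap at (323,242) is centred between the fingers and its neighbours are clear, so I'll go down and grip.

```bash
python3 -m pendant '[{"wx":0,"wy":0,"wz":0,"tx":0.002,"ty":0,"tz":0.035,"grip":0.4},{"wx":0,"wy":0,"wz":0,"tx":0.002,"ty":0,"tz":0.07,"grip":0.4},{"wx":0,"wy":0,"wz":0,"tx":0.002,"ty":0,"tz":0.095,"grip":0.4},{"wx":0,"wy":0,"wz":0,"tx":0.002,"ty":0,"tz":0.108,"grip":0.4},{"wx":0,"wy":0,"wz":0,"tx":0.002,"ty":0,"tz":0.108,"grip":-0.3},{"wx":0,"wy":0,"wz":0,"tx":0.002,"ty":0,"tz":0.108,"grip":-0.4},{"wx":0,"wy":0,"wz":0,"tx":0.002,"ty":0,"tz":0.108,"grip":-0.4},{"wx":0,"wy":0,"wz":0,"tx":0.002,"ty":0,"tz":0.108,"grip":-0.4},{"wx":0,"wy":0,"wz":0,"tx":0.002,"ty":0,"tz":0.108,"grip":-0.4}]' 12; python3 go.py ".6315,-.1574,.1"
```

```text
clock: 6.58
eef_pos: [0.4503, -0.1911, 0.0356]
eef_rot: [3.087, 0.576, 0.003]
wrist_force: [0.3, -0.3, 3.2]
gripper_width: 0.0392
finger_force: 12.0
.6315,-.1574,.1 shift mm [181.2  34.  -64.1]
t 6.5833 p [ 0.4503 -0.1911  0.0356] w 0.03915067576486333 F 11.993045629060362
```

Now lift and carry it to the blue roll.

```bash
python3 -m pendant '[{"wx":0,"wy":0,"wz":0,"tx":0,"ty":0,"tz":-0.02,"grip":-0.4},{"wx":0,"wy":0,"wz":0,"tx":0,"ty":0,"tz":-0.055,"grip":-0.4},{"wx":0,"wy":0,"wz":0,"tx":0.02,"ty":0.004,"tz":-0.06,"grip":-0.4},{"wx":0,"wy":0,"wz":0,"tx":0.055,"ty":0.01,"tz":-0.06,"grip":-0.4},{"wx":0,"wy":0,"wz":0,"tx":0.09,"ty":0.017,"tz":-0.06,"grip":-0.4},{"wx":0,"wy":0,"wz":0,"tx":0.125,"ty":0.024,"tz":-0.06,"grip":-0.4},{"wx":0,"wy":0,"wz":0,"tx":0.155,"ty":0.03,"tz":-0.06,"grip":-0.4},{"wx":0,"wy":0,"wz":0,"tx":0.174,"ty":0.033,"tz":-0.06,"grip":-0.4},{"wx":0,"wy":0,"wz":0,"tx":0.181,"ty":0.034,"tz":-0.06,"grip":-0.4},{"wx":0,"wy":0,"wz":0,"tx":0.181,"ty":0.034,"tz":-0.06,"grip":-0.4}]'; python3 go.py ".6315,-.1574,.0356"; python3 - <<'E'
from plant import env
import cv2
d=env.get_image("wrist"); cv2.imwrite("pics/w4.png",d["image"][:,:,::-1])
E
```

```text
clock: 7.42
eef_pos: [0.6313, -0.1569, 0.0943]
eef_rot: [-3.088, -0.577, -0.0]
wrist_force: [-0.5, 1.0, -1.1]
gripper_width: 0.039
finger_force: 12.0
.6315,-.1574,.0356 shift mm [-0.   0.5 58.7]
t 7.4167 p [ 0.6313 -0.1569  0.0943] w 0.03901779545473312 F 11.95390306988756
```

View pics/w4.png

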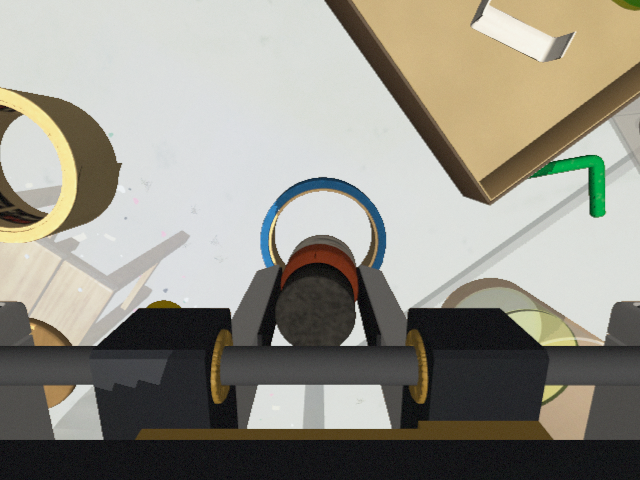

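Copper is held upright with its base over the blue roll's hole; the ring spans x 261–386 and the bottle is at x 320. I'll lower it.

```bash
python3 -m pendant '[{"wx":0,"wy":0,"wz":0,"tx":0,"ty":0,"tz":0.015,"grip":-0.4},{"wx":0,"wy":0,"wz":0,"tx":0,"ty":0,"tz":0.03,"grip":-0.4},{"wx":0,"wy":0,"wz":0,"tx":0,"ty":0,"tz":0.044,"grip":-0.4},{"wx":0,"wy":0,"wz":0,"tx":0,"ty":0,"tz":0.052,"grip":-0.4},{"wx":0,"wy":0,"wz":0,"tx":0,"ty":0,"tz":0.056,"grip":-0.4},{"wx":0,"wy":0,"wz":0,"tx":0,"ty":0,"tz":0.058,"grip":-0.4},{"wx":0,"wy":0,"wz":0,"tx":0,"ty":0,"tz":0.059,"grip":-0.4},{"wx":0,"wy":0,"wz":0,"tx":0,"ty":0,"tz":0.059,"grip":-0.4}]'; python3 go.py ".6315,-.1574,.0356"
```

```text
clock: 8.13
eef_pos: [0.631, -0.1576, 0.036]
eef_rot: [3.088, 0.576, 0.001]
wrist_force: [-0.0, -0.4, 0.3]
gripper_width: 0.039
finger_force: 12.0
.6315,-.1574,.0356 shift mm [0.6 0.  0.4]
t 8.1333 p [ 0.631  -0.1576  0.036 ] w 0.03902174008484344 F 11.95402279311324
```

```bash
python3 -m pendant '[{"wx":0,"wy":0,"wz":0,"tx":0,"ty":0,"tz":0.001,"grip":-0.4},{"wx":0,"wy":0,"wz":0,"tx":0,"ty":0,"tz":0.001,"grip":-0.4},{"wx":0,"wy":0,"wz":0,"tx":0,"ty":0,"tz":0.001,"grip":0.0},{"wx":0,"wy":0,"wz":0,"tx":0,"ty":0,"tz":0.001,"grip":0.3},{"wx":0,"wy":0,"wz":0,"tx":0,"ty":0,"tz":0.001,"grip":0.3},{"wx":0,"wy":0,"wz":0,"tx":0,"ty":0,"tz":0.001,"grip":0.3},{"wx":0,"wy":0,"wz":0,"tx":0,"ty":0,"tz":-0.02,"grip":0.3},{"wx":0,"wy":0,"wz":0,"tx":0,"ty":0,"tz":-0.055,"grip":0.3},{"wx":0,"wy":0,"wz":0,"tx":0,"ty":0,"tz":-0.09,"grip":0.3},{"wx":0,"wy":0,"wz":0,"tx":0,"ty":0,"tz":-0.11,"grip":0.3}]'; python3 go.py ".4243,-.0898,.14"
```

```text
clock: 8.97
eef_pos: [0.6316, -0.1576, 0.1495]
eef_rot: [3.087, 0.576, 0.006]
wrist_force: [0.8, -0.3, 0.2]
gripper_width: 0.0606
finger_force: 0.0
.4243,-.0898,.14 shift mm [-168.9 -138.     8.6]
t 8.9667 p [ 0.6316 -0.1576  0.1495] w 0.060594646460241645 F 0.0
```

Next is teal.

```bash
python3 -m pendant '[{"wx":0,"wy":0,"wz":0,"tx":-0.169,"ty":-0.138,"tz":0,"grip":0.4},{"wx":0,"wy":0,"wz":0,"tx":-0.169,"ty":-0.138,"tz":0,"grip":0.4},{"wx":0,"wy":0,"wz":0,"tx":-0.169,"ty":-0.138,"tz":0,"grip":0.4},{"wx":0,"wy":0,"wz":0,"tx":-0.169,"ty":-0.138,"tz":0,"grip":0.4},{"wx":0,"wy":0,"wz":0,"tx":-0.169,"ty":-0.138,"tz":0,"grip":0.4},{"wx":0,"wy":0,"wz":0,"tx":-0.169,"ty":-0.138,"tz":0,"grip":0.4},{"wx":0,"wy":0,"wz":0,"tx":-0.169,"ty":-0.138,"tz":0,"grip":0.4},{"wx":0,"wy":0,"wz":0,"tx":-0.169,"ty":-0.138,"tz":0,"grip":0.4}]'; python3 go.py ".4243,-.0898,.03"; python3 - <<'E'
from plant import env
import cv2
d=env.get_image("wrist"); cv2.imwrite("pics/w5.png",d["image"][:,:,::-1])
E
```

```text
clock: 9.63
eef_pos: [0.4242, -0.0899, 0.1462]
eef_rot: [3.087, 0.576, 0.003]
wrist_force: [0.9, 0.1, -0.1]
gripper_width: 0.0658
finger_force: 0.0
.4243,-.0898,.03 shift mm [-1.000e-01 -2.000e-01  1.162e+02]
t 9.6333 p [ 0.4242 -0.0899  0.1462] w 0.06584681974080424 F 0.0
```

View pics/w5.png

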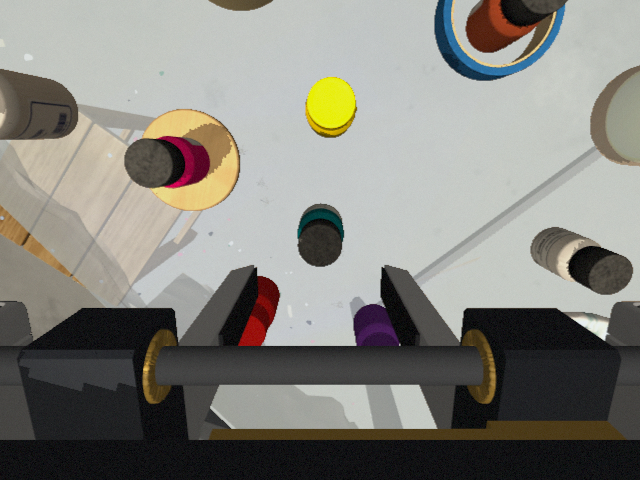

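Copper stands inside the blue roll. The teal cap at (321,243) is centred, so I'll go down and grip.

```bash
python3 -m pendant '[{"wx":0,"wy":0,"wz":0,"tx":0,"ty":0,"tz":0.035,"grip":0.4},{"wx":0,"wy":0,"wz":0,"tx":0,"ty":0,"tz":0.07,"grip":0.4},{"wx":0,"wy":0,"wz":0,"tx":0,"ty":0,"tz":0.1,"grip":0.4},{"wx":0,"wy":0,"wz":0,"tx":0,"ty":0,"tz":0.116,"grip":0.4},{"wx":0,"wy":0,"wz":0,"tx":0,"ty":0,"tz":0.116,"grip":-0.3},{"wx":0,"wy":0,"wz":0,"tx":0,"ty":0,"tz":0.116,"grip":-0.4},{"wx":0,"wy":0,"wz":0,"tx":0,"ty":0,"tz":0.116,"grip":-0.4},{"wx":0,"wy":0,"wz":0,"tx":0,"ty":0,"tz":0.116,"grip":-0.4},{"wx":0,"wy":0,"wz":0,"tx":0,"ty":0,"tz":0.116,"grip":-0.4}]' 12; python3 go.py ".621,-.0534,.13"
```

```text
clock: 10.43
eef_pos: [0.4243, -0.0899, 0.0306]
eef_rot: [3.087, 0.576, 0.003]
wrist_force: [0.6, -0.3, 2.7]
gripper_width: 0.0378
finger_force: 12.0
.621,-.0534,.13 shift mm [196.8  37.  -99. ]
t 10.4333 p [ 0.4243 -0.0899  0.0306] w 0.037813505802331955 F 12.005712540558307
```

```bash
python3 -m pendant '[{"wx":0,"wy":0,"wz":0,"tx":0,"ty":0,"tz":-0.02,"grip":-0.4},{"wx":0,"wy":0,"wz":0,"tx":0,"ty":0,"tz":-0.055,"grip":-0.4},{"wx":0,"wy":0,"wz":0,"tx":0,"ty":0,"tz":-0.09,"grip":-0.4},{"wx":0,"wy":0,"wz":0,"tx":0.02,"ty":0.004,"tz":-0.105,"grip":-0.4},{"wx":0,"wy":0,"wz":0,"tx":0.055,"ty":0.01,"tz":-0.105,"grip":-0.4},{"wx":0,"wy":0,"wz":0,"tx":0.095,"ty":0.018,"tz":-0.105,"grip":-0.4},{"wx":0,"wy":0,"wz":0,"tx":0.135,"ty":0.025,"tz":-0.105,"grip":-0.4},{"wx":0,"wy":0,"wz":0,"tx":0.17,"ty":0.032,"tz":-0.105,"grip":-0.4},{"wx":0,"wy":0,"wz":0,"tx":0.19,"ty":0.036,"tz":-0.105,"grip":-0.4},{"wx":0,"wy":0,"wz":0,"tx":0.197,"ty":0.037,"tz":-0.105,"grip":-0.4}]'; python3 go.py ".621,-.0534,.0306"
```

```text
clock: 11.27
eef_pos: [0.6226, -0.0524, 0.1345]
eef_rot: [3.088, 0.577, 0.001]
wrist_force: [-1.1, -0.0, 0.0]
gripper_width: 0.0378
finger_force: 12.0
.621,-.0534,.0306 shift mm [ -1.9   0.3 103.9]
t 11.2667 p [ 0.6226 -0.0524  0.1345] w 0.037751753498412095 F 11.96752634117729
```

```bash
python3 -m pendant '[{"wx":0,"wy":0,"wz":0,"tx":0,"ty":0,"tz":0.02,"grip":-0.4},{"wx":0,"wy":0,"wz":0,"tx":0,"ty":0,"tz":0.05,"grip":-0.4},{"wx":0,"wy":0,"wz":0,"tx":0,"ty":0,"tz":0.075,"grip":-0.4},{"wx":0,"wy":0,"wz":0,"tx":0,"ty":0,"tz":0.09,"grip":-0.4},{"wx":0,"wy":0,"wz":0,"tx":0,"ty":0,"tz":0.097,"grip":-0.4},{"wx":0,"wy":0,"wz":0,"tx":0,"ty":0,"tz":0.1,"grip":-0.4},{"wx":0,"wy":0,"wz":0,"tx":0,"ty":0,"tz":0.1,"grip":-0.4}]'; python3 go.py ".621,-.0534,.0306"
```

```text
clock: 11.85
eef_pos: [0.6205, -0.0533, 0.0351]
eef_rot: [3.088, 0.576, 0.001]
wrist_force: [0.8, -1.4, -0.3]
gripper_width: 0.0376
finger_force: 12.0
.621,-.0534,.0306 shift mm [0.4 0.3 4.5]
t 11.85 p [ 0.6205 -0.0533  0.0351] w 0.03759397667596051 F 11.967679823428625
```

```bash
python3 -m pendant '[{"wx":0,"wy":0,"wz":0,"tx":0,"ty":0,"tz":0.003,"grip":-0.4},{"wx":0,"wy":0,"wz":0,"tx":0,"ty":0,"tz":0.005,"grip":-0.4},{"wx":0,"wy":0,"wz":0,"tx":0,"ty":0,"tz":0.005,"grip":-0.4},{"wx":0,"wy":0,"wz":0,"tx":0,"ty":0,"tz":0.005,"grip":0.1},{"wx":0,"wy":0,"wz":0,"tx":0,"ty":0,"tz":0.005,"grip":0.1},{"wx":0,"wy":0,"wz":0,"tx":0,"ty":0,"tz":0.005,"grip":0.1},{"wx":0,"wy":0,"wz":0,"tx":0,"ty":0,"tz":-0.02,"grip":0.1},{"wx":0,"wy":0,"wz":0,"tx":0,"ty":0,"tz":-0.055,"grip":0.1},{"wx":0,"wy":0,"wz":0,"tx":0,"ty":0,"tz":-0.09,"grip":0.3},{"wx":0,"wy":0,"wz":0,"tx":0,"ty":0,"tz":-0.13,"grip":0.6}]'; python3 go.py ".4313,.1593,.165"
```

```text
clock: 12.68
eef_pos: [0.6198, -0.053, 0.1651]
eef_rot: [-3.088, -0.576, 0.003]
wrist_force: [0.4, -0.9, 0.2]
gripper_width: 0.062
finger_force: 0.0
.4313,.1593,.165 shift mm [ -99.2 -266.     0.5]
t 12.6833 p [ 0.6198 -0.053   0.1651] w 0.061998266343262484 F 0.0
```

```bash
python3 -m pendant '[{"wx":0,"wy":0,"wz":0,"tx":-0.099,"ty":-0.266,"tz":0,"grip":0.6},{"wx":0,"wy":0,"wz":0,"tx":-0.099,"ty":-0.266,"tz":0,"grip":0.6},{"wx":0,"wy":0,"wz":0,"tx":-0.099,"ty":-0.266,"tz":0,"grip":0.6},{"wx":0,"wy":0,"wz":0,"tx":-0.099,"ty":-0.266,"tz":0,"grip":0.6},{"wx":0,"wy":0,"wz":0,"tx":-0.099,"ty":-0.266,"tz":0,"grip":0.6},{"wx":0,"wy":0,"wz":0,"tx":-0.099,"ty":-0.266,"tz":0,"grip":0.6},{"wx":0,"wy":0,"wz":0,"tx":-0.099,"ty":-0.266,"tz":0,"grip":0.6},{"wx":0,"wy":0,"wz":0,"tx":-0.099,"ty":-0.266,"tz":0,"grip":0.6},{"wx":0,"wy":0,"wz":0,"tx":-0.099,"ty":-0.266,"tz":0,"grip":0.6}]'; python3 go.py ".4313,.1593,.058"; python3 - <<'E'
from plant import env
import cv2
d=env.get_image("wrist"); cv2.imwrite("pics/w6.png",d["image"][:,:,::-1])
E
```

```text
clock: 13.43
eef_pos: [0.4317, 0.1603, 0.1649]
eef_rot: [-3.088, -0.58, -0.001]
wrist_force: [0.1, -0.5, 0.0]
gripper_width: 0.0751
finger_force: 0.0
.4313,.1593,.058 shift mm [ -0.8   0.7 106.9]
t 13.4333 p [0.4317 0.1603 0.1649] w 0.07514411900289376 F 0.0
```

View pics/w6.png

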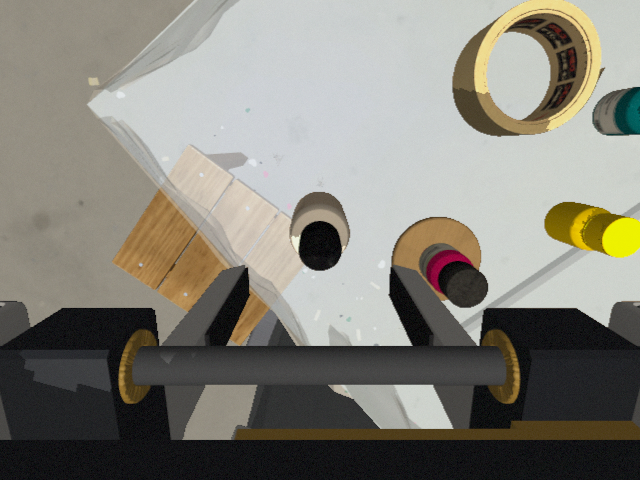

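The thinner cap at (320,245) is centred. I'll go down 110 mm so that the fingertips stay above the beige rim when I release.

```bash
python3 -m pendant '[{"wx":0,"wy":0,"wz":0,"tx":-0.001,"ty":0.001,"tz":0.035,"grip":0.6},{"wx":0,"wy":0,"wz":0,"tx":-0.001,"ty":0.001,"tz":0.07,"grip":0.6},{"wx":0,"wy":0,"wz":0,"tx":-0.001,"ty":0.001,"tz":0.1,"grip":0.6},{"wx":0,"wy":0,"wz":0,"tx":-0.001,"ty":0.001,"tz":0.110,"grip":0.6},{"wx":0,"wy":0,"wz":0,"tx":-0.001,"ty":0.001,"tz":0.110,"grip":0},{"wx":0,"wy":0,"wz":0,"tx":-0.001,"ty":0.001,"tz":0.110,"grip":-0.2},{"wx":0,"wy":0,"wz":0,"tx":-0.001,"ty":0.001,"tz":0.110,"grip":-0.2},{"wx":0,"wy":0,"wz":0,"tx":-0.001,"ty":0.001,"tz":0.110,"grip":-0.2},{"wx":0,"wy":0,"wz":0,"tx":-0.001,"ty":0.001,"tz":0.110,"grip":-0.2}]' 20; python3 go.py ".6105,.0506,.135"
```

```text
clock: 14.23
eef_pos: [0.4325, 0.1582, 0.0558]
eef_rot: [-3.088, -0.576, -0.004]
wrist_force: [0.3, 1.3, 5.6]
gripper_width: 0.0474
finger_force: 20.0
.6105,.0506,.135 shift mm [127.5 164.5 -78.9]
t 14.2333 p [0.4325 0.1582 0.0558] w 0.04744054447126386 F 20.004401519743276
```

```bash
python3 -m pendant '[{"wx":0,"wy":0,"wz":0,"tx":0,"ty":0,"tz":-0.015,"grip":-0.2},{"wx":0,"wy":0,"wz":0,"tx":0,"ty":0,"tz":-0.045,"grip":-0.2},{"wx":0,"wy":0,"wz":0,"tx":0,"ty":0,"tz":-0.075,"grip":-0.2},{"wx":0,"wy":0,"wz":0,"tx":0.013,"ty":0.016,"tz":-0.08,"grip":-0.2},{"wx":0,"wy":0,"wz":0,"tx":0.032,"ty":0.041,"tz":-0.08,"grip":-0.2},{"wx":0,"wy":0,"wz":0,"tx":0.055,"ty":0.07,"tz":-0.08,"grip":-0.2},{"wx":0,"wy":0,"wz":0,"tx":0.078,"ty":0.1,"tz":-0.08,"grip":-0.2},{"wx":0,"wy":0,"wz":0,"tx":0.1,"ty":0.129,"tz":-0.08,"grip":-0.2},{"wx":0,"wy":0,"wz":0,"tx":0.118,"ty":0.152,"tz":-0.08,"grip":-0.2},{"wx":0,"wy":0,"wz":0,"tx":0.127,"ty":0.164,"tz":-0.08,"grip":-0.2}]'; python3 go.py ".6105,.0506,.0558"; python3 - <<'E'
from plant import env
import cv2
d=env.get_image("wrist"); cv2.imwrite("pics/w7.png",d["image"][:,:,::-1])
E
```

```text
clock: 15.07
eef_pos: [0.6114, 0.0488, 0.1348]
eef_rot: [3.088, 0.574, 0.001]
wrist_force: [-0.9, 0.5, -0.4]
gripper_width: 0.0474
finger_force: 19.9
.6105,.0506,.0558 shift mm [-0.3 -2.  79. ]
t 15.0667 p [0.6114 0.0488 0.1348] w 0.04737273872037144 F 19.94537616145422
```

View pics/w7.png

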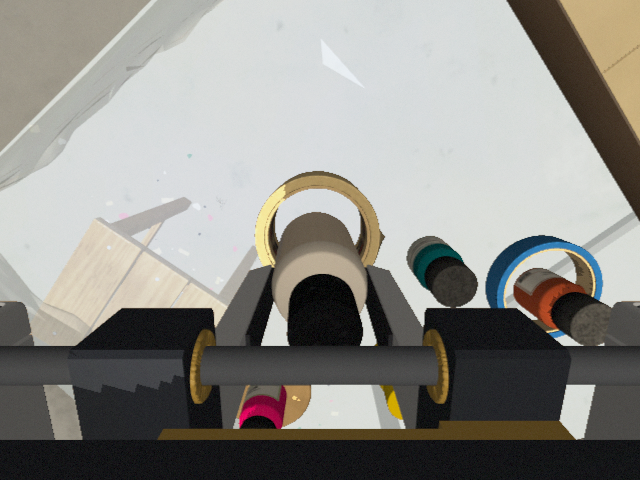

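The thinner is over the hole: the ring spans x 255–382 and the bottle is at x 320. Teal stands upright between the rolls. I'll lower the thinner.

```bash
python3 -m pendant '[{"wx":0,"wy":0,"wz":0,"tx":0,"ty":-0.002,"tz":0.015,"grip":-0.2},{"wx":0,"wy":0,"wz":0,"tx":0,"ty":-0.002,"tz":0.03,"grip":-0.2},{"wx":0,"wy":0,"wz":0,"tx":0,"ty":-0.002,"tz":0.045,"grip":-0.2},{"wx":0,"wy":0,"wz":0,"tx":0,"ty":-0.002,"tz":0.06,"grip":-0.2},{"wx":0,"wy":0,"wz":0,"tx":0,"ty":-0.002,"tz":0.07,"grip":-0.2},{"wx":0,"wy":0,"wz":0,"tx":0,"ty":-0.002,"tz":0.076,"grip":-0.2},{"wx":0,"wy":0,"wz":0,"tx":0,"ty":-0.002,"tz":0.079,"grip":-0.2},{"wx":0,"wy":0,"wz":0,"tx":0,"ty":-0.002,"tz":0.079,"grip":-0.2}]'; python3 go.py ".6105,.0506,.0558"
```

```text
clock: 15.78
eef_pos: [0.609, 0.0529, 0.0563]
eef_rot: [3.088, 0.576, 0.002]
wrist_force: [-0.6, -0.4, -0.3]
gripper_width: 0.0474
finger_force: 19.9
.6105,.0506,.0558 shift mm [0.6 2.7 0.5]
t 15.7833 p [0.609  0.0529 0.0563] w 0.04741884416754165 F 19.94747206539614
```

```bash
python3 -m pendant '[{"wx":0,"wy":0,"wz":0,"tx":0,"ty":0.002,"tz":0.001,"grip":-0.2},{"wx":0,"wy":0,"wz":0,"tx":0,"ty":0.002,"tz":0.001,"grip":-0.2},{"wx":0,"wy":0,"wz":0,"tx":0,"ty":0.002,"tz":0.001,"grip":0.2},{"wx":0,"wy":0,"wz":0,"tx":0,"ty":0.002,"tz":0.001,"grip":0.4},{"wx":0,"wy":0,"wz":0,"tx":0,"ty":0.002,"tz":0.001,"grip":0.4},{"wx":0,"wy":0,"wz":0,"tx":0,"ty":0.002,"tz":0.001,"grip":0.4},{"wx":0,"wy":0,"wz":0,"tx":0,"ty":0.002,"tz":-0.02,"grip":0.4},{"wx":0,"wy":0,"wz":0,"tx":0,"ty":0.002,"tz":-0.055,"grip":0.4},{"wx":0,"wy":0,"wz":0,"tx":0,"ty":0.002,"tz":-0.09,"grip":0.4},{"wx":0,"wy":0,"wz":0,"tx":0,"ty":0.002,"tz":-0.13,"grip":0.4}]'; python3 -m pendant '[{"wx":0,"wy":0,"wz":0,"tx":-0.3,"ty":0.2,"tz":-0.05,"grip":0.4},{"wx":0,"wy":0,"wz":0,"tx":-0.3,"ty":0.2,"tz":-0.05,"grip":0.4},{"wx":0,"wy":0,"wz":0,"tx":-0.3,"ty":0.2,"tz":-0.05,"grip":0.4},{"wx":0,"wy":0,"wz":0,"tx":-0.3,"ty":0.2,"tz":-0.05,"grip":0.4},{"wx":0,"wy":0,"wz":0,"tx":-0.3,"ty":0.2,"tz":-0.05,"grip":0.4},{"wx":0,"wy":0,"wz":0,"tx":-0.3,"ty":0.2,"tz":-0.05,"grip":0.4},{"wx":0,"wy":0,"wz":0,"tx":-0.3,"ty":0.2,"tz":-0.05,"grip":0.4},{"wx":0,"wy":0,"wz":0,"tx":-0.3,"ty":0.2,"tz":-0.05,"grip":0.4},{"wx":0,"wy":0,"wz":0,"tx":-0.3,"ty":0.2,"tz":-0.05,"grip":0.4},{"wx":0,"wy":0,"wz":0,"tx":-0.3,"ty":0.2,"tz":-0.05,"grip":0.4}]'; python3 - <<'E'
from plant import env
import cv2,numpy as np
d=env.get_image("top"); np.savez("top1.npz",**d)
cv2.imwrite("pics/top8.png",cv2.convertScaleAbs(cv2.resize(d["image"][150:330,180:460,::-1],(800,514),interpolation=cv2.INTER_CUBIC),alpha=1.2,beta=15))
E
```

```text
clock: 16.62
eef_pos: [0.6086, 0.0507, 0.1861]
eef_rot: [-3.088, -0.576, 0.003]
wrist_force: [0.3, -0.5, 0.1]
gripper_width: 0.0656
finger_force: 0.0
clock: 17.45
eef_pos: [0.3992, -0.2474, 0.2365]
eef_rot: [3.088, 0.569, 0.001]
wrist_force: [0.6, 0.7, 0.5]
gripper_width: 0.0659
finger_force: 0.0
```

View pics/top8.png

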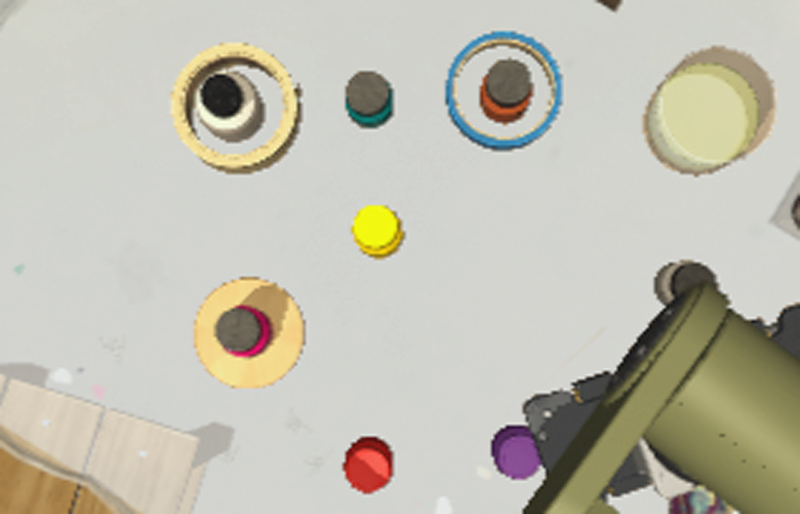

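Caps in the crop: thinner (222,96), teal (369,92), copper (509,83), fuchsia (239,330). All stand upright. White and the glass have not moved.

```bash
python3 - <<'E'
from h import *
d=dict(np.load("top1.npz"));f=lambda u,v,z:ray(d,180+u/2.857,150+v/2.857,z)
B,Y,D=f(504,90,.024),f(235.5,105,.048),f(249.5,332.5,.009)
t=f(369,92,.074);n=(Y-B)/np.linalg.norm(Y-B)
print("fu",f(239,330,.083)-D,"co",f(509,83,.078)-B,"th",f(222,96,.11)-Y,"teal along/off",n@(t-B),np.cross(n,t-B))
E
```

```text
fu [ 1.06593109e-03 -7.18690644e-05] co [-0.00387475 -0.0006347 ] th [-0.00336987  0.00258424] teal along/off 0.10515792648198799 0.0021098155422165<stdin>:5: DeprecationWarning: Arrays of 2-dimensional vectors are deprecated. Use arrays of 3-dimensional vectors instead. (deprecated in NumPy 2.0)
```

```bash
python3 -m pendant '[{"wx":0,"wy":0,"wz":0,"tx":0,"ty":0,"tz":0,"grip":0.4},{"wx":0,"wy":0,"wz":0,"tx":0,"ty":0,"tz":0,"grip":0.4},{"wx":0,"wy":0,"wz":0,"tx":0,"ty":0,"tz":0,"grip":0.4}]'; python3 -c "
from plant import env
print(env.finish_job())"
```

```text
clock: 17.75
eef_pos: [0.402, -0.243, 0.2352]
eef_rot: [-3.088, -0.578, 0.0]
wrist_force: [-0.2, -0.2, -1.1]
gripper_width: 0.0658
finger_force: 0.0
the job is handed in; nothing more can be done
None
```

I handed the job in at about 18 s with all four bottles upright and released, each measured within about 5 mm of its target in the last top view, and the glass and white paint unmoved; the hand-in returned no verdict.

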